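# Slide the vial rack under the blue lamp

### The job

Slide the loose rack of blue-capped vials along the bench into the lane under the blue lamp, lip end trailing, until it is fully home: straight in the lane with its front end against the rubber back stop. Keep it flat on the bench all the way, without lifting or tipping it, and leave the amber rack and the other glassware and jars where they stand.

Things in the scene. Friction and masses are not known exactly. Their poses are not given: they have to be found in the camera images.
- blue_rack: White rack, 120 mm long (x) x 64 wide (y), block 26 mm high; raised lip across its rear (-x) end. Six fixed vials with blue caps on its front part, x = -17 to +53 mm, tops at z = 60 mm. About 0.3 kg (varies); slides at 1 to 6 N. Starts on the open bench before the lamps, front towards them within 25 degrees. Origin: centre of its underside; x to its front end.
- blue_rack_rear (a point): Middle of the blue rack's rear face, 21 mm above the bench, 60 mm behind the rack's origin: the face is flat and upright, 64 mm wide, from the bench up to the lip's top at 42 mm. Axes as the rack's.
- blue_lamp: Fixed stand: white lamp head with blue band and top over a straight lane. Origin: on the bench under the head's centre; x runs into the lane, from mouth to stop; z up. Head: 100 x 100 mm, z = 82 to 118 mm, fins to 134. Lane: 74 mm clear between guide rails 30 mm high, 8 thick, x = -50 to +50 mm. Stands left or right of the amber lamp, yawed up to 7 degrees.
- blue_mouth (a point): Point on the bench in the middle of the blue lane's mouth, 50 mm before the lamp's origin, under the near edge of the head. Two flared guide plates 30 mm high stand before it: they widen the lane from 74 mm here to about 100 mm (112 over their outsides) 25 mm farther out. Axes as the lamp's.
- blue_home (a point): Point on the bench where the blue rack's origin is when fully home, at x = -24 mm, y = 0 in the blue lamp's frame. The lane's back stop is a black rubber bar across it, 30 mm high, its face 60 mm beyond this point. At home the rack's rear 34 mm stick out from under the head. Axes as the lamp's.
- amber_lamp: Fixed lamp stand of the same make and size as the blue one, with an amber band and top; its lane is occupied by the amber rack. Origin and axes as the blue lamp's.
- amber_rack: Rack like the blue one, with amber caps, loose, already home under the amber lamp with its rear end sticking out: not to be moved. Origin: centre of its underside; x to its front end.
- beaker: Loose glass beaker, 72 mm across, 85 mm high, on the left of the bench. Origin: centre of its underside.
- amber_bottle: Loose amber glass bottle with a blue cap, 70 mm across, 150 mm high, on the left. Origin: centre of its underside.
- white_jar: Loose white plastic jar with a black lid, 64 mm across, 75 mm high, on the right. Origin: centre of its underside.
- flask: Loose green glass conical flask, 80 mm across at the foot, 120 mm high, on the right. Origin: centre of its underside.
- small_jar: Loose small glass jar with a red lid, 36 mm across, 45 mm high, between the two lamps. Origin: centre of its underside.
Things that resemble listed ones, but are neither listed nor needed, are in the scene too. There is more than one size of the blue_lamp; the job needs the middle-sized.

How it is judged:
At the end, for the whole second after the job is handed in: The blue-capped rack rests flat in the blue lamp's lane with its front within 8 mm of the back stop, within 10 mm of the lane's centre line and 0.12 rad of its direction, lip end towards the mouth, and at rest (x of blue_rack in the frame of blue_lamp between -0.032 and -0.018 m and y of blue_rack in the frame of blue_lamp between -0.01 and 0.01 m and x of blue_rack_rear in the frame of blue_lamp below -0.07 m and angle between the x axis of blue_rack and the x axis of blue_lamp, either way round below 0.12 rad and angle between blue_rack's own z axis and vertical below 0.08 rad and height (world z) of blue_rack below 0.006 m and linear speed of blue_rack below 0.02 m/s and angular speed of blue_rack below 0.1 rad/s); the robot touches nothing.
It fails at once if the blue rack is lifted more than 15 mm off the bench (height (world z) of blue_rack above 0.015 m).
It fails at once if the blue rack is tipped by more than 0.25 rad (angle between blue_rack's own z axis and vertical above 0.25 rad).
It fails at once if the amber rack is moved by more than 15 mm (distance of amber_rack from where it was at the start of the episode above 0.015 m).
It fails at once if a bottle, jar, beaker or flask is moved by more than 25 mm (distance of any of beaker, amber_bottle, white_jar, flask, small_jar from where it was at the start of the episode above 0.025 m).
It also fails if it takes over 54 s, if anything falls off the work surface, if the arm or the gripper's body presses on something with over 40 N, if the wrist force passes 120 N, or if a joint passes its speed limit or range.

### The arm

A 6-joint arm with a two-finger parallel gripper is mounted at the origin on the work surface. World frame = base frame: x ahead of the robot, y to its left, z up, the work surface at z = 0. Lengths are in m, angles in rad, forces in N, time in s.
With the tool pointing down it reaches from about 0.4 to 0.825 m from the base axis. Payload 7 kg.
Tool frame: the origin (TCP) lies midway between the tips of the shut fingers; the grasp point (between the pads) lies 19 mm behind it; z points along the fingers, y is the line along which they close (so a half turn about z gives the same grasp; the last joint's range is limited). The gripper opens to 88 mm and grips with 3 to 60 N. Pads are 19 mm wide; open, the fingers measure 130 mm over their backs; the gripper's body (78 mm by 193 mm) begins 47 mm behind the grasp point.
Start: joints at [-0.871, 0.359, 0.012, 0, -1.224, -0.288], TCP at [0.27, -0.619, 0.227] pointing down, gripper open.
Joint ranges: [-3.07, 3.07], [-1.43, 2.12], [-1.02, 1.25], [-3.03, 1.67], [-3.05, -0], [-3.03, 3.03]. Speed limits (rad/s): [2.39, 2.39, 3.01, 3.14, 3.14, 3.14].

### API

Orientations are given as [roll, pitch, yaw] about the fixed x, y, z axes, in that order (R = Rz(yaw) Ry(pitch) Rx(roll)).
In Python, from station import arm gives the robot as it stands.
- The arm moves only by the tool servo_tool, never from a script. Its argument "deltas" is a list of rows, each a list of 7 numbers: the closure, from -1 (fully open) to 1 (shut), then the shift along the tool's x, y, z in mm, then the turn, a rotation vector about the tool's x, y, z in degrees. In form: [[gripper, x, y, z, ax, ay, az], ...]. A call has 1 to 20 rows; each row shifts and turns the commanded pose from where the row before left it, along the tool's axes as they then stand; what a row does not reach is not made up. A row lasts 1/12 s, in which the tool goes at most 41.7 mm and 7.16 degrees, less where a joint would pass 70% of its speed; a pose out of reach is approached as far as the arm can. A call is refused whole if a number of a shift passes 41.7 or a number of a turn 7.16, either way. A call with a gripper value outside its range is refused whole. The fingers move at their own pace and stop on an object; "squeeze" is the grip in N (left out, the last holds). Time passes only in rows, so rows that do not move let the fingers close. It gives the time, the measured TCP pose, the force, the opening and the grip force at its end, in the units of the state.
- arm.get_state(): the state, without advancing time (a new reading comes with each control period).
- arm.grab_frame(name): name is "scene" or "top" or "wrist"; returns a dict with "color" (420x560x3 uint8, red, green, blue), "K" (3x3 intrinsics, pixels), "position" and "orientation" of the camera in the world. Camera axes: x right, y down, z forward; pixel columns grow to the right and rows downward; lengths in m; the calibration is good to about 2 mm. A picture is of the moment at which its call begins. There is no depth.
- arm.job_done(): hands the job in; it is judged then, once.
Trained networks look in a picture, given as the dict that the camera call returned (one of the last four; its "shot" number tells which), for a name from the list of things; names that differ only in an ending like _2 or _b are one class to them, and where a whole thing is asked for, a point or a joint stands for the part that bears it (a point fixed in the world has none). Each returns a list of dicts, best first, with "conf" (0 to 1); they miss things now and then, are a little off and sometimes report something else, mostly with a low value. They report only what shows in the picture. A call takes as long as a camera call. They do not tell look-alikes from the thing itself.
- arm.recognise(query, picture): "at" ([x, y, z] in m, in the coordinates of the camera as it stood for that picture, good to about 4 mm: the middle of the surface that is visible of it).
The state is a dict: "t": time; "q": joint angles; "qd": joint speeds; "joint_efforts": joint torques, N m; "eef_pos": TCP position; "ee_rot": TCP orientation; "force": force on the tool from outside, world axes, zero at the start; "moment": the same for the moment, N m; "width": finger opening in m; "gripper_force": force on a finger pad.
Only numpy, scipy, OpenCV 4.12 (cv2) and the standard library are available. Lean on these libraries where they do the work, as an engineer would, in place of code of your own. Each camera call takes 0.05 s, during which the arm holds its last target. There are 200 camera calls.

## Working session

There is one attempt and no reset: what is moved stays moved. The work goes in short steps, Python scripts to look and compute and a tool call to move; the robot and the scene stay as the last step left them, time stands still between calls to the robot, and variables do not carry over. Pictures are saved under pics/ and viewed, at most 10 in all, crops included, and the job is handed in when it is done.

Besides the shell and the picture viewer there is one more tool, called after ">>>" as name(argument=value, ...) on one line, values as JSON. servo_tool: Moves the arm, as the interface text tells. Its arguments: {"type":"object","properties":{"deltas":{"type":"array","items":{"type":"array","items":{"type":"number"}}},"squeeze":{"type":"number"}},"required":["deltas"]}

```bash
mkdir -p pics
cat > h.py <<'E'
from station import arm
import numpy as np, cv2
from scipy.spatial.transform import Rotation as R
def Rm(o):
    o=np.array(o,float)
    if o.shape==(3,3): return o
    return R.from_quat(o).as_matrix() if o.size==4 else R.from_euler('xyz',o).as_matrix()
def grab(n,save=None):
    f=arm.grab_frame(n)
    if save: cv2.imwrite('pics/'+save,f['color'][:,:,::-1])
    return f
def w(f,p): return Rm(f['orientation'])@np.array(p)+np.array(f['position'])
def pix(f,P):
    c=Rm(f['orientation']).T@(np.array(P)-np.array(f['position'])); u=np.array(f['K'])@c; return u[:2]/u[2]
def ray(f,uv,z):
    d=Rm(f['orientation'])@np.linalg.inv(np.array(f['K']))@np.array([uv[0],uv[1],1.]); p=np.array(f['position']); return p+d*(z-p[2])/d[2]
E
python3 - <<'E'
from h import *
for n in ['scene','top']:
    f=grab(n,n+'1.png'); print(n,f['orientation'],f['position'],f['K'][0][0])
    for q in ['blue_rack','blue_lamp','amber_lamp','amber_rack','small_jar','white_jar','flask','beaker','amber_bottle']:
        for d in arm.recognise(q,f)[:4]:
            P=w(f,d['at']); print(q,round(d['conf'],2),P.round(3),pix(f,P).round())
E
```

```text
scene [-2.43905467 -0.01477846  0.87778251] [ 1.12340711 -0.44380454  0.85920322] 431.2764695415967
blue_rack 0.75 [0.53  0.025 0.036] [264. 196.]
blue_lamp 0.92 [ 0.732 -0.145  0.119] [261. 264.]
blue_lamp 0.91 [0.382 0.186 0.138] [276. 113.]
blue_lamp 0.79 [ 0.862 -0.053  0.079] [335. 292.]
blue_lamp 0.41 [ 0.724 -0.021  0.042] [301. 252.]
amber_lamp 0.79 [0.722 0.116 0.117] [346. 202.]
amber_lamp 0.59 [ 0.732 -0.145  0.12 ] [260. 264.]
amber_lamp 0.37 [0.529 0.031 0.035] [265. 195.]
amber_rack 0.76 [0.68  0.116 0.031] [330. 215.]
small_jar 0.52 [ 0.726 -0.023  0.043] [301. 253.]
white_jar 0.83 [ 0.632 -0.377  0.068] [140. 307.]
flask 0.91 [ 0.488 -0.379  0.051] [110. 265.]
beaker 0.88 [0.516 0.348 0.064] [349. 135.]
beaker 0.54 [ 0.732 -0.145  0.118] [260. 264.]
beaker 0.19 [ 0.484 -0.377  0.048] [110. 264.]
amber_bottle 0.66 [0.627 0.389 0.085] [389. 143.]
amber_bottle 0.3 [ 0.722 -0.022  0.04 ] [300. 252.]
top [-2.92151029 -0.00601402 -1.5386738 ] [0.3709648  0.01638998 1.14374619] 379.0820604482092
blue_rack 0.58 [0.506 0.03  0.026] [273. 248.]
blue_rack 0.33 [ 0.469 -0.363  0.05 ] [410. 264.]
blue_lamp 0.87 [ 0.701 -0.135  0.114] [334. 178.]
blue_lamp 0.71 [0.342 0.214 0.152] [198. 304.]
blue_lamp 0.56 [ 0.847 -0.045  0.078] [302. 134.]
amber_lamp 0.8 [0.693 0.142 0.117] [236. 177.]
amber_lamp 0.65 [ 0.699 -0.133  0.119] [333. 178.]
amber_rack 0.56 [0.64  0.14  0.023] [239. 203.]
amber_rack 0.19 [0.505 0.033 0.025] [272. 248.]
small_jar 0.45 [ 0.71  -0.017  0.046] [291. 180.]
white_jar 0.64 [ 0.608 -0.362  0.073] [410. 215.]
white_jar 0.2 [0.502 0.034 0.025] [272. 250.]
flask 0.81 [ 0.467 -0.364  0.05 ] [410. 265.]
beaker 0.91 [0.513 0.367 0.042] [158. 241.]
beaker 0.34 [0.605 0.393 0.1  ] [146. 206.]
amber_bottle 0.6 [0.606 0.394 0.1  ] [146. 205.]
```

```bash
ls -la pics
```

```text
total 820
drwxr-xr-x 2 agent agent   4096 Dec  3 13:39 .
drwxr-xr-x 3 agent agent   4096 Dec  3 13:39 ..
-rw-r--r-- 1 agent agent 452897 Dec  3 13:39 scene1.png
-rw-r--r-- 1 agent agent 375464 Dec  3 13:39 top1.png
```

View pictures.

View pics/top1.png

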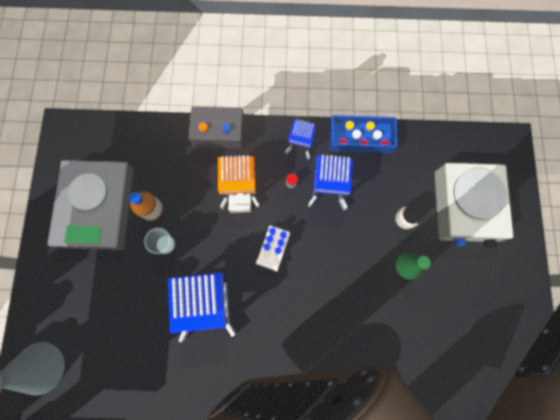

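View pics/scene1.png

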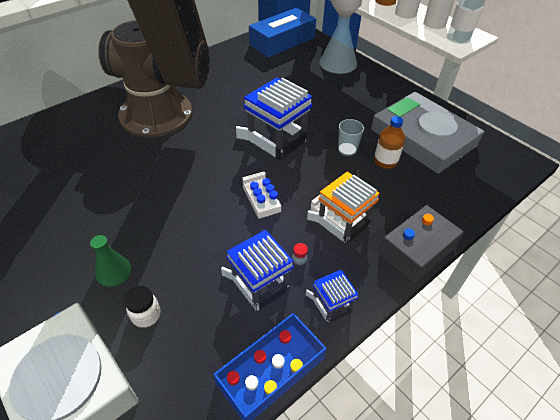

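```bash
cat >> h.py <<'E'
def blue(f):
    hsv=cv2.cvtColor(f['color'],cv2.COLOR_RGB2HSV); return cv2.inRange(hsv,(108,150,60),(128,255,255))
def comps(m,lo=8):
    n,l,s,c=cv2.connectedComponentsWithStats(m); return [(c[i],s[i],l==i) for i in range(1,n) if s[i][4]>=lo]
E
python3 - <<'E'
from h import *
s=arm.get_state(); print(s['t'],s['eef_pos'],s['ee_rot'],s['width'])
f=grab('top'); c=f['color']
cr=lambda a:cv2.resize(a,None,fx=5,fy=5,interpolation=cv2.INTER_CUBIC)
cv2.imwrite('pics/crop.png',cv2.resize(c[140:280,220:370,::-1],None,fx=4.2,fy=4.2,interpolation=cv2.INTER_CUBIC))
for n in ['top','scene']:
    f=grab(n)
    for ce,st,m in comps(blue(f)):
        P=ray(f,ce,.06)
        if abs(P[1]-.03)<.08 and abs(P[0]-.51)<.08: print(n,'cap',st[4],ce.round(1),P.round(4))
        elif st[4]>150:
            pts=np.argwhere(m)[:,::-1].astype(np.float32); h=cv2.convexHull(pts)
            q=cv2.approxPolyDP(h,4,True)[:,0]
            print(n,'blob',st[4],ce.round(1),[ray(f,p,.118)[:2].round(3).tolist() for p in q])
E
```

```text
1.0 [ 0.27013043 -0.61858223  0.22658617] [-3.14155624e+00  7.07826412e-06 -2.72982566e+00] 0.0879367677014665
top blob 1643 [363.4 133.9] [[0.805, -0.318], [0.783, -0.297], [0.786, -0.124], [0.883, -0.127], [0.889, -0.312]]
top blob 235 [301.5 135.8] [[0.859, -0.08], [0.799, -0.069], [0.813, -0.005], [0.873, -0.018]]
top blob 577 [331.7 179.5] [[0.66, -0.181], [0.668, -0.079], [0.766, -0.087], [0.758, -0.187]]
top cap 80 [269.2 238.8] [0.5282 0.0423 0.06  ]
top cap 25 [283.  234.6] [0.5417 0.0029 0.06  ]
top cap 26 [280.3 242.3] [0.5192 0.0102 0.06  ]
top cap 25 [277.9 249.8] [0.4974 0.0164 0.06  ]
top blob 1719 [196.9 308.3] [[0.286, 0.149], [0.266, 0.288], [0.403, 0.309], [0.424, 0.164]]
scene blob 2386 [281.2  26. ] [[-0.109, 0.762], [0.115, 0.58], [0.118, 0.382], [0.009, 0.379], [-0.23, 0.606]]
scene blob 336 [329.4  18.7] [[0.144, 0.629], [0.101, 0.631], [-0.07, 0.812], [0.036, 0.771]]
scene blob 221 [354.3  27.6] [[0.076, 0.821], [0.106, 0.821], [0.25, 0.643], [0.14, 0.728]]
scene blob 558 [271.2 100. ] [[0.372, 0.329], [0.384, 0.193], [0.242, 0.182], [0.226, 0.321]]
scene blob 290 [277.7 116. ] [[0.392, 0.314], [0.421, 0.169], [0.289, 0.147], [0.27, 0.161]]
scene cap 178 [269.9 188.2] [0.5354 0.0409 0.06  ]
scene cap 167 [257.3 192.1] [0.5258 0.0073 0.06  ]
scene blob 1022 [255.7 255.9] [[0.767, -0.09], [0.758, -0.187], [0.66, -0.177], [0.67, -0.081]]
scene blob 204 [259.4 276.4] [[0.779, -0.098], [0.774, -0.197], [0.671, -0.188]]
scene blob 435 [332.3 286.1] [[0.905, -0.042], [0.891, -0.101], [0.829, -0.086], [0.844, -0.027]]
scene blob 5139 [269.7 366.9] [[0.946, -0.165], [0.957, -0.195], [0.957, -0.338], [0.945, -0.352], [0.87, -0.352], [0.856, -0.342], [0.856, -0.167]]
```

View pics/crop.png

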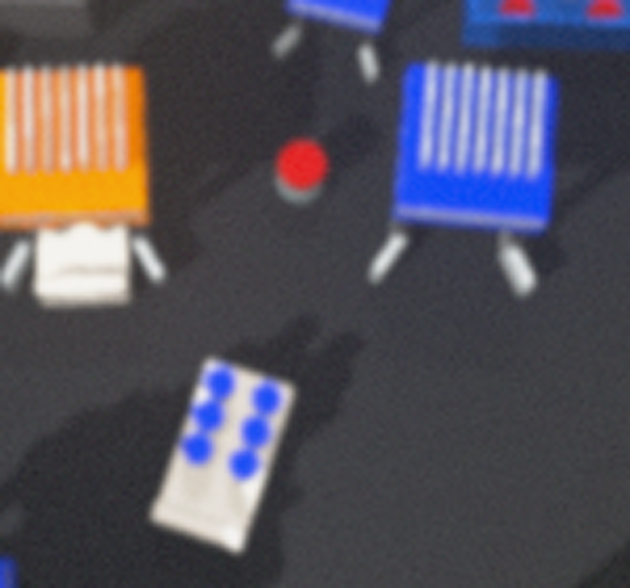

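Candidates in the top view:
- **Blue lamps:** large (197,302), middle (333,176) and small (302,134). The middle one matches the amber lamp's size, at about 100 mm, so I choose it. The blue tray at (363,134) is not a lamp.
- **Blue rack:** only one, at (273,248), with its lip at the lower (rear) end.

The crop confirms both: rack at (225,455), lamp with flares at (475,145).

Next I turn the gripper and fly over the rack.

>>> servo_tool(deltas=[[-1,0,0,0,0,0,6.65],[-1,0,0,0,0,0,6.65],[-1,0,0,0,0,0,6.65],[-1,0,0,0,0,0,6.65],[-1,0,0,0,0,0,6.65],[-1,0,0,0,0,0,6.65]])

```text
t: 1.65
eef_pos: [0.2701, -0.6186, 0.2266]
ee_rot: [-3.142, -0.0, 2.851]
force: [-0.1, 0.2, 0.0]
width: 0.0877
gripper_force: 0.0
```

>>> servo_tool(deltas=[[-1,-0.7,34.5,0,0,0,0],[-1,-0.7,34.5,0,0,0,0],[-1,-0.7,34.5,0,0,0,0],[-1,-0.7,34.5,0,0,0,0],[-1,-0.7,34.5,0,0,0,0],[-1,-0.7,34.5,0,0,0,0],[-1,-0.7,34.5,0,0,0,0],[-1,-0.7,34.5,0,0,0,0],[-1,-0.7,34.5,0,0,0,0],[-1,-0.7,34.5,0,0,0,0],[-1,-0.7,34.5,0,0,0,0],[-1,-0.7,34.5,0,0,0,0],[-1,-0.7,34.5,0,0,0,0],[-1,-0.7,34.5,0,0,0,0],[-1,-0.7,34.5,0,0,0,0],[-1,-0.7,34.5,0,0,0,0],[-1,-0.7,34.5,0,0,0,0],[-1,-0.7,34.5,0,0,0,0],[-1,-0.7,34.5,0,0,0,0],[-1,-0.7,34.5,0,0,0,0]])

```text
t: 3.32
eef_pos: [0.4775, 0.0416, 0.227]
ee_rot: [3.141, 0.001, 2.857]
force: [1.1, -0.0, 0.6]
width: 0.0877
gripper_force: 0.0
```

```bash
cat >> h.py <<'E'
def togo(xy,yaw,z):
    s=arm.get_state(); Rt=R.from_euler('xyz',s['ee_rot']).as_matrix()
    d=Rt.T@(np.array([xy[0],xy[1],z])-s['eef_pos'])*1000
    Rg=R.from_euler('xyz',[np.pi,0,yaw]).as_matrix()
    r=R.from_matrix(Rt.T@Rg).as_rotvec(degrees=True)
    print('t',round(s['t'],2),'pos',np.round(s['eef_pos'],4),'rot',np.round(s['ee_rot'],3),'shift',d.round(1),'turn',r.round(2),'F',np.round(s['force'],1),'w',round(s['width'],4))
def caps(f,z=.06,lo=20):
    for ce,st,m in comps(blue(f),lo):
        P=ray(f,ce,z); print('cap',st[4],ce.round(1),P[:2].round(4))
E
python3 - <<'E'
from h import *
f=grab('wrist','w1.png'); print(f['position'],f['orientation'])
caps(f)
togo((.4776,.0398),2.857,.12)
E
```

```text
[0.40127173 0.06428351 0.38376081] [2.84010393e+00 3.40333472e-05 1.28744730e+00]
cap 3476 [447.3  43.4] [0.3984 0.2098]
cap 70 [549.6  43.7] [0.4224 0.2913]
cap 74 [519.4  56.8] [0.4255 0.2663]
cap 928 [264.  239.1] [0.5229 0.0125]
cap 937 [298.4 239.1] [0.5323 0.0448]
t 3.37 pos [0.4799 0.0456 0.2269] rot [3.140e+00 2.000e-03 2.859e+00] shift [  0.8  -6.4 106.9] turn [0.1  0.11 0.09] F [4.2 4.9 2. ] w 0.0878
```

View pics/w1.png

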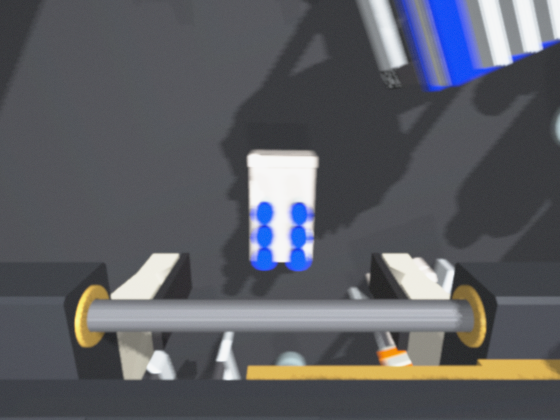

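The wrist view shows the rack upright at (282,205), between the fingers, with its lip end towards the robot. Its yaw of about -0.284 agrees with the top view, so I descend around its sides.

>>> servo_tool(deltas=[[-1,-2,1.5,20,0,0,0],[-1,0,0,30,0,0,0],[-1,0,0,30,0,0,0],[-1,0,0,20,0,0,0],[-1,0,0,10,0,0,0],[-1,0,0,0,0,0,0],[-1,0,0,0,0,0,0],[-1,0,0,0,0,0,0]])

```text
t: 4.03
eef_pos: [0.4804, 0.0408, 0.1175]
ee_rot: [3.141, 0.001, 2.857]
force: [-0.3, -0.5, 0.8]
width: 0.0876
gripper_force: 0.0
```

Run:
```python
from h import *
f=grab('wrist'); 
g=cv2.inRange(cv2.cvtColor(f['color'],cv2.COLOR_RGB2HSV),(0,0,150),(180,70,255))
caps(f)
for ce,st,m in comps(g,400): print(st,ce.round())
togo((.4799,.0405),2.857,.012)
cv2.imwrite('pics/w2.png',f['color'][:,:,::-1])
```

```text
cap 2254 [529.3  39.6] [0.4129 0.2032]
cap 1524 [252.6 271.4] [0.5047 0.0153]
cap 1493 [302.7 271.9] [0.5143 0.0472]
cap 123 [252.6 333.5] [0.5509 0.0006]
cap 119 [301.5 333.8] [0.5608 0.0337]
[430   0  31  48 917] [445.  22.]
[ 232  166   95  134 8060] [278. 214.]
[ 111  253   68   47 1650] [147. 278.]
[ 382  253   68   47 1608] [414. 278.]
[  87  306  373   21 7363] [271. 316.]
[119 343  31  36 693] [132. 363.]
t 4.08 pos [0.4805 0.0409 0.1177] rot [3.140e+00 2.000e-03 2.857e+00] shift [  0.6  -0.7 105.7] turn [0.07 0.09 0.01] F [ 0.2 -0.2  0.9] w 0.0876
```

View pics/w2.png

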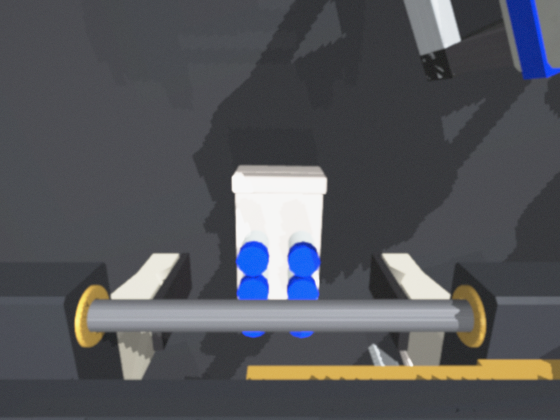

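Run:
```python
from h import *
f=grab('wrist')
for p,z in [((236,168),.042),((323,167),.042),((253,256),.06),((303,256),.06)]: print(p,ray(f,p,z).round(4))
s=arm.get_state();print(pix(f,s['eef_pos']))
```

```text
(236, 168) [0.4383 0.0235 0.042 ]
(323, 167) [0.4537 0.0787 0.042 ]
(253, 256) [0.4943 0.0189 0.06  ]
(303, 256) [0.5034 0.0504 0.06  ]
[279.06109402 269.67931131]
```

The rack's origin is at about (0.504, 0.0335). I descend to z = 12 mm and close gently.

>>> servo_tool(deltas=[[-1,5,0,15,0,0,0],[-1,0,0,25,0,0,0],[-1,0,0,25,0,0,0],[-1,0,0,20,0,0,0],[-1,0,0,15,0,0,0],[-1,0,0,5,0,0,0],[-1,0,0,0,0,0,0],[-1,0,0,0,0,0,0]])

```text
t: 4.8
eef_pos: [0.4755, 0.0423, 0.0124]
ee_rot: [3.141, 0.001, 2.857]
force: [0.1, 0.2, 0.7]
width: 0.0877
gripper_force: 0.0
```

>>> servo_tool(deltas=[[0.1,0,0,0,0,0,0],[0.3,0,0,0,0,0,0],[0.5,0,0,0,0,0,0],[0.5,0,0,0,0,0,0],[0.5,0,0,0,0,0,0],[0.5,0,0,0,0,0,0]], squeeze=10)

```text
t: 5.3
eef_pos: [0.4751, 0.0421, 0.0121]
ee_rot: [3.141, 0.001, 2.857]
force: [-2.3, 0.4, 6.8]
width: 0.0639
gripper_force: 10.0
```

Run:
```python
from h import *
togo((.534,-.1183),3.0566,.012)
f=grab('wrist')
for ce,st,m in comps(blue(f),30): print(ce.round(1),st[4])
```

```text
t 5.3 pos [0.4751 0.0421 0.0121] rot [3.141e+00 1.000e-03 2.857e+00] shift [-1.016e+02 -1.374e+02  1.000e-01] turn [  0.02   0.03 -11.44] F [-2.3  0.4  6.8] w 0.0639
[237.  359.3] 414
[319.7 359.8] 352
```

>>> servo_tool(deltas=[[0.5,-4,-5,0,0,0,0],[0.5,-6.5,-9,0,0,0,0],[0.5,-6.5,-9,0,0,0,0],[0.5,-6.5,-9,0,0,0,0],[0.5,-6.5,-9,0,0,0,0],[0.5,-6.5,-9,0,0,0,0],[0.5,-6.5,-9,0,0,0,0],[0.5,-6.5,-9,0,0,0,0],[0.5,-6.5,-9,0,0,0,0],[0.5,-6.5,-9,0,0,0,0],[0.5,-6.5,-9,0,0,0,0],[0.5,-6.5,-9,0,0,0,0],[0.5,-6.5,-9,0,0,0,0],[0.5,-6.5,-9,0,0,0,0],[0.5,-6.5,-9,0,0,0,0],[0.5,-6.6,-6.4,0,0,0,0]], squeeze=20)

```text
t: 6.68
eef_pos: [0.5338, -0.119, 0.0121]
ee_rot: [3.141, -0.0, 2.857]
force: [-3.9, 6.5, 10.1]
width: 0.0638
gripper_force: 19.9
```

>>> servo_tool(deltas=[[0.5,0,0,0,0,0,-2.3],[0.5,0,0,0,0,0,-2.3],[0.5,0,0,0,0,0,-2.3],[0.5,0,0,0,0,0,-2.3],[0.5,0,0,0,0,0,-2.2],[0.5,0,0,0,0,0,0],[0.5,0,0,0,0,0,0]])

```text
t: 7.27
eef_pos: [0.5344, -0.1191, 0.0121]
ee_rot: [-3.141, 0.001, 3.056]
force: [0.6, -1.2, 5.7]
width: 0.0638
gripper_force: 19.9
```

Run:
```python
from h import *
togo((.534,-.1183),3.0566,.012)
f=grab('top','top2.png'); caps(f,.06,15)
cv2.imwrite('pics/crop2.png',cv2.resize(f['color'][130:290,250:430,::-1],None,fx=3.7,fy=3.7,interpolation=cv2.INTER_CUBIC))
for n in ['top','scene']:
    g=grab(n)
    for d in arm.recognise('blue_lamp',g)[:2]:
        pass
    for ce,st,m in comps(blue(g),150):
        P=ray(g,ce,.118)
        if abs(P[0]-.71)<.05 and abs(P[1]+.13)<.05:
            h=cv2.convexHull(np.argwhere(m)[:,::-1].astype(np.float32)); 
            print(n,[ray(g,p,.118)[:2].round(4).tolist() for p in cv2.boxPoints(cv2.minAreaRect(h))],[ray(g,p,.118)[:2].round(4).tolist() for p in cv2.approxPolyDP(h,3,True)[:,0]])
```

```text
t 7.27 pos [ 0.5344 -0.1191  0.0121] rot [-3.141e+00  1.000e-03  3.056e+00] shift [0.5 0.8 0.1] turn [-0.02  0.07 -0.01] F [ 0.6 -1.2  5.7] w 0.0638
cap 1632 [362.9 133.7] [ 0.8628 -0.233 ]
cap 234 [301.6 135.7] [ 0.8496 -0.0447]
cap 43 [226.  127.6] [0.8684 0.1881]
cap 625 [330.  175.7] [ 0.7242 -0.1324]
cap 104 [134.6 197.2] [0.6384 0.4432]
cap 71 [459.  242.2] [ 0.5365 -0.5049]
cap 1286 [189.4 310.6] [0.3213 0.2551]
cap 23 [215.3 276. ] [0.4175 0.19  ]
top [[0.6672, -0.0762], [0.7674, -0.0843], [0.7601, -0.1916], [0.6602, -0.1814]] [[0.7576, -0.1872], [0.6858, -0.1808], [0.6637, -0.1329], [0.6707, -0.0794], [0.7663, -0.0869]]
scene [[0.5972, -0.1767], [0.5803, -0.0629], [0.767, -0.087], [0.7727, -0.1885]] [[0.7671, -0.0898], [0.7583, -0.1871], [0.5966, -0.1668], [0.6021, -0.1197], [0.6702, -0.0805]]
scene [[0.7288, -0.237], [0.6725, -0.1864], [0.7762, -0.0943], [0.8262, -0.1493]] [[0.7795, -0.0979], [0.7737, -0.1966], [0.6725, -0.1864]]
```

View pics/crop2.png

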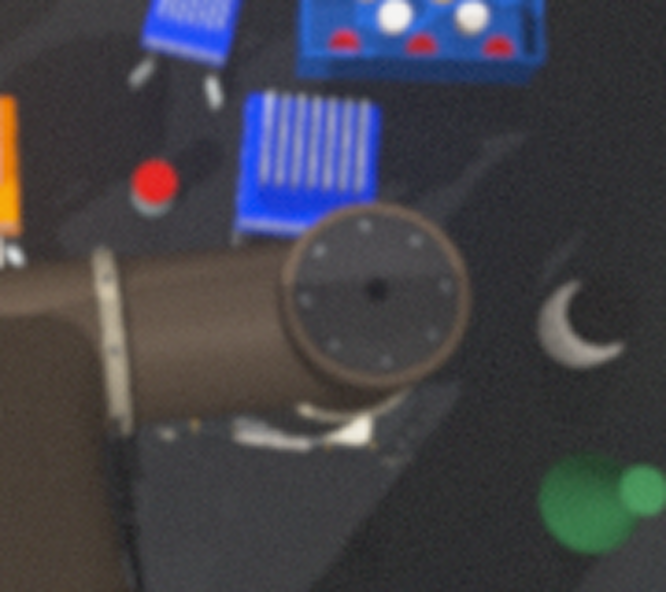

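>>> servo_tool(deltas=[[0.5,-4,0.4,0,0,0,0],[0.5,-7,0.4,0,0,0,0],[0.5,-7,0,0,0,0,0],[0.5,-7,0,0,0,0,0],[0.5,-7,0,0,0,0,0],[0.5,-7,0,0,0,0,0],[0.5,-4,0,0,0,0,0],[0.5,0,0,0,0,0,0]])

```text
t: 8.18
eef_pos: [0.5751, -0.1224, 0.0119]
ee_rot: [-3.14, -0.004, 3.055]
force: [-7.0, -0.9, 11.3]
width: 0.0638
gripper_force: 20.0
```

Run:
```python
from h import *
togo((.6139,-.1252),3.0566,.012)
f=grab('scene'); 
cv2.imwrite('pics/s2.png',cv2.resize(f['color'][170:330,170:370,::-1],None,fx=3.7,fy=3.7,interpolation=cv2.INTER_CUBIC))
# known points for reference
L=np.array([.7135,-.1337]);a=-.085;ex=np.array([np.cos(a),np.sin(a)]);ey=np.array([-ex[1],ex[0]])
for x,y,z in [(-50,50,118),(50,50,118),(50,-50,118),(-50,-50,118),(-75,50,30),(-75,-50,30),(-50,41,30),(-50,-41,30)]:
    P=np.r_[L+ex*x/1e3+ey*y/1e3,z/1e3]; print((x,y,z),((pix(f,P)-[170,170])*3.7).round())
```

```text
t 8.18 pos [ 0.5751 -0.1224  0.0119] rot [-3.14  -0.004  3.055] shift [-38.9   0.6  -0.2] turn [-0.06 -0.21 -0.07] F [-7.  -0.9 11.3] w 0.0638
(-50, 50, 118) [354. 219.]
(50, 50, 118) [454. 336.]
(50, -50, 118) [303. 424.]
(-50, -50, 118) [208. 297.]
(-75, 50, 30) [333. 279.]
(-75, -50, 30) [197. 352.]
(-50, 41, 30) [343. 312.]
(-50, -41, 30) [231. 374.]
```

View pics/s2.png

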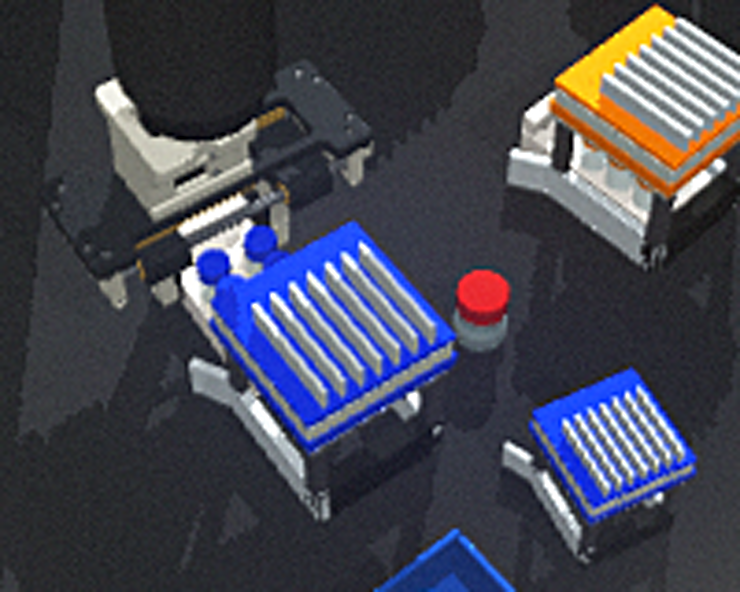

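The scene view shows the rack in the gripper at (230,265), lined up with the mouth. The lamp corners project where I measured them, so I carry on into the mouth.

>>> servo_tool(deltas=[[0.5,-4,0,0,0,0,0],[0.5,-6,0,0,0,0,0],[0.5,-6,0,0,0,0,0],[0.5,-6,0,0,0,0,0],[0.5,-6,0,0,0,0,0],[0.5,-6,0,0,0,0,0],[0.5,-3,0,0,0,0,0],[0.5,0,0,0,0,0,0]])

```text
t: 8.9
eef_pos: [0.612, -0.1256, 0.0119]
ee_rot: [-3.141, -0.003, 3.055]
force: [-6.6, -0.5, 11.2]
width: 0.0636
gripper_force: 20.0
```

>>> servo_tool(deltas=[[0,0,0,0,0,0,0],[-0.5,0,0,0,0,0,0],[-1,0,0,0,0,0,0],[-1,0,0,0,0,0,0],[-1,0,0,0,0,0,0]])

```text
t: 9.32
eef_pos: [0.6135, -0.1246, 0.0113]
ee_rot: [-3.142, -0.0, 3.056]
force: [-0.3, -0.0, 0.0]
width: 0.08
gripper_force: 0.0
```

>>> servo_tool(deltas=[[-1,4,0,0,0,0,0],[-1,10,0,0,0,0,0],[-1,12,0,0,0,0,0],[-1,12,0,0,0,0,0],[-1,12,0,0,0,0,0],[-1,10,0,0,0,0,0],[-1,5,0,0,0,0,0],[-1,0,0,0,0,0,0]])

```text
t: 9.98
eef_pos: [0.5475, -0.1188, 0.0117]
ee_rot: [3.142, -0.0, 3.056]
force: [0.1, 0.6, -0.3]
width: 0.0872
gripper_force: 0.0
```

>>> servo_tool(deltas=[[0.5,0,0,-3,0,-4,0],[0.5,0,0,0,0,-4,0],[0.5,0,0,0,0,0,0],[0.5,0,0,0,0,0,0],[0.5,0,0,0,0,0,0],[0.5,0,0,0,0,0,0]])

```text
t: 10.48
eef_pos: [0.5502, -0.1187, 0.0149]
ee_rot: [3.142, 0.14, 3.056]
force: [0.3, 0.5, 0.6]
width: 0.053
gripper_force: 0.0
```

```bash
cat >> h.py <<'E'
L=np.array([.7135,-.1337]);a=-.085;ex=np.array([np.cos(a),np.sin(a)]);ey=np.array([-ex[1],ex[0]])
def lamp():
    s=arm.get_state(); d=s['eef_pos'][:2]-L; print('TCP in lamp mm',(d@ex*1e3).round(1),(d@ey*1e3).round(1),'z',s['eef_pos'][2].round(4))
E
python3 - <<'E'
from h import *
togo((.6195,-.1257),3.0566,.015); lamp()
f=grab('scene')
cv2.imwrite('pics/s3.png',cv2.resize(f['color'][170:330,170:370,::-1],None,fx=3.7,fy=3.7,interpolation=cv2.INTER_CUBIC))
E
```

```text
t 10.48 pos [ 0.5502 -0.1187  0.0149] rot [3.142 0.14  3.056] shift [-69.   -1.1   9.6] turn [ 0.    8.03 -0.02] F [0.3 0.5 0.6] w 0.053
TCP in lamp mm -164.0 1.1 z 0.0149
```

View pics/s3.png

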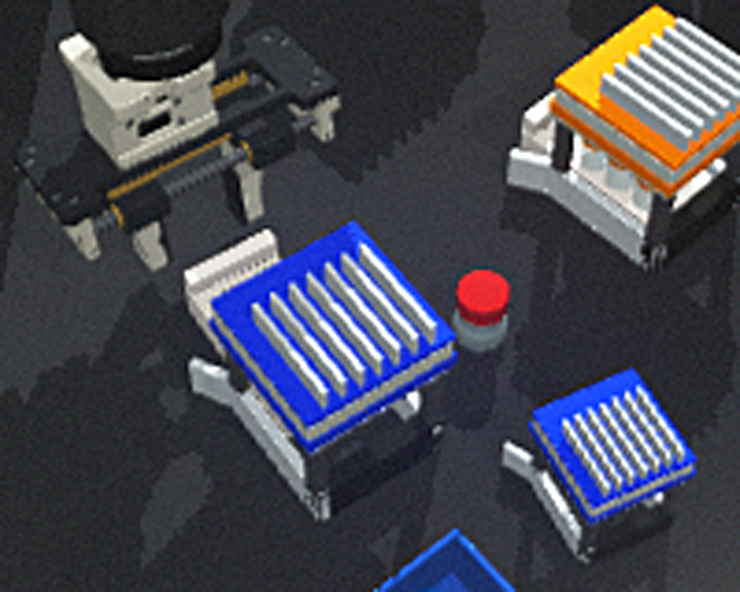

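The scene view shows the rack in the lane, with only its lip end out at (230,265) and the gripper clear behind it. Next I push on its rear face.

>>> servo_tool(deltas=[[0.5,0,-0.5,0,0,0,0],[0.5,0,-0.5,0,0,0,0],[0.5,-3,0,0.4,0,0,0],[0.5,-4,0,0.6,0,0,0],[0.5,-5,0,0.7,0,0,0],[0.5,-5,0,0.7,0,0,0],[0.5,-5,0,0.7,0,0,0],[0.5,-5,0,0.7,0,0,0],[0.5,-5,0,0.7,0,0,0],[0.5,-5,0,0.7,0,0,0],[0.5,-5,0,0.7,0,0,0],[0.5,-5,0,0.7,0,0,0],[0.5,-5,0,0.7,0,0,0],[0.5,-4,0,0.6,0,0,0],[0.5,-2,0,0.3,0,0,0],[0.5,0,0,0,0,0,0]])

```text
t: 11.87
eef_pos: [0.6079, -0.1248, 0.0145]
ee_rot: [3.142, 0.14, 3.056]
force: [0.9, 0.1, -0.2]
width: 0.0216
gripper_force: 0.0
```

Run:
```python
from h import *
lamp(); s=arm.get_state(); print(s['force'],s['width'])
```

```text
TCP in lamp mm -106.0 -0.1 z 0.0145
[ 0.85365179  0.05419278 -0.16462383] 0.021612190205519542
```

>>> servo_tool(deltas=[[0.5,-2,0,0.3,0,0,0],[0.5,-2,0,0.3,0,0,0],[0.5,-2,0,0.3,0,0,0],[0.5,-2,0,0.3,0,0,0]])

```text
t: 12.2
eef_pos: [0.6151, -0.1256, 0.0145]
ee_rot: [-3.142, 0.139, 3.056]
force: [-4.0, 0.8, 2.4]
width: 0.0215
gripper_force: 1.6
```

>>> servo_tool(deltas=[[0.5,-1,0,0.1,0,0,0],[0.5,-1,0,0.1,0,0,0]])

```text
t: 12.37
eef_pos: [0.6172, -0.1258, 0.0145]
ee_rot: [-3.142, 0.14, 3.056]
force: [-3.5, 0.6, 1.8]
width: 0.0221
gripper_force: 1.6
```

>>> servo_tool(deltas=[[0.5,-1,0,0.1,0,0,0],[0.5,-1,0,0.1,0,0,0]])

```text
t: 12.53
eef_pos: [0.619, -0.1259, 0.0145]
ee_rot: [-3.142, 0.139, 3.056]
force: [-7.1, -0.1, 3.8]
width: 0.0217
gripper_force: 3.3
```

Run:
```python
from h import *
lamp(); s=arm.get_state(); print(s['force'],s['width'])
```

```text
TCP in lamp mm -94.8 -0.3 z 0.0145
[-7.08216404 -0.08248012  3.77140818] 0.02165051724689189
```

>>> servo_tool(deltas=[[0.5,-1,0,0.1,0,0,0],[0.5,0,0,0,0,0,0]])

```text
t: 12.7
eef_pos: [0.619, -0.126, 0.0144]
ee_rot: [-3.141, 0.137, 3.056]
force: [-6.2, 0.8, 4.4]
width: 0.022
gripper_force: 3.3
```

>>> servo_tool(deltas=[[0.5,-1,0,0.1,0,0,0],[0.5,0,0,0,0,0,0]])

```text
t: 12.87
eef_pos: [0.619, -0.1261, 0.0143]
ee_rot: [-3.141, 0.136, 3.055]
force: [-9.7, 2.9, 7.1]
width: 0.0217
gripper_force: 4.8
```

Run:
```python
from h import *
lamp(); s=arm.get_state(); print(s['force'],s['width'])
```

```text
TCP in lamp mm -94.8 -0.4 z 0.0143
[-9.65199056  2.89686504  7.07803405] 0.02168360130035864
```

>>> servo_tool(deltas=[[0.5,5,0,-0.7,0,0,0],[0.5,12,0,-1.5,0,0,0],[0.5,15,0,-2,0,0,0],[0.5,15,0,-2,0,0,0],[0.5,15,0,-2,0,0,0],[0.5,5,0,-20,0,0,0],[0.5,0,0,-35,0,0,0],[0.5,0,0,-35,0,0,0],[0.5,0,35,-35,0,0,0],[0.5,0,40,0,0,0,0],[0.5,0,40,0,0,0,0],[0.5,0,40,0,0,0,0],[0.5,0,30,0,0,0,0],[0.5,0,0,0,0,0,0],[0.5,0,0,0,0,0,0]])

```text
t: 14.12
eef_pos: [0.5535, 0.062, 0.1322]
ee_rot: [3.141, 0.141, 3.059]
force: [-0.4, -0.3, 0.3]
width: 0.0217
gripper_force: 0.0
```

Run:
```python
from h import *
lamp()
f=grab('top'); g=grab('scene')
A=cv2.resize(f['color'][140:240,290:390,::-1],(400,400),interpolation=cv2.INTER_CUBIC)
B=cv2.resize(g['color'][210:310,200:300,::-1],(400,400),interpolation=cv2.INTER_CUBIC)
# overlay expected home rear lip top corners
for im,c,o in [(A,f,(290,140)),(B,g,(200,210))]:
    for y in (-32,32):
        p=(pix(c,np.r_[L-ex*.084+ey*y/1e3,.042])-o)*4; cv2.circle(im,tuple(int(v) for v in p),3,(0,255,0),1)
cv2.imwrite('pics/fin.png',np.hstack([A,B]))
for d in arm.recognise('blue_rack_rear',g)[:2]+arm.recognise('blue_rack',g)[:2]:
    P=w(g,d['at']); v=P[:2]-L; print(d['conf'],P.round(3),(v@ex).round(3),(v@ey).round(3))
```

```text
TCP in lamp mm -176.1 181.4 z 0.1322
0.73 [ 0.741 -0.137  0.023] 0.028 -0.001
0.66 [ 0.74  -0.141  0.027] 0.027 -0.005
```

View pics/fin.png

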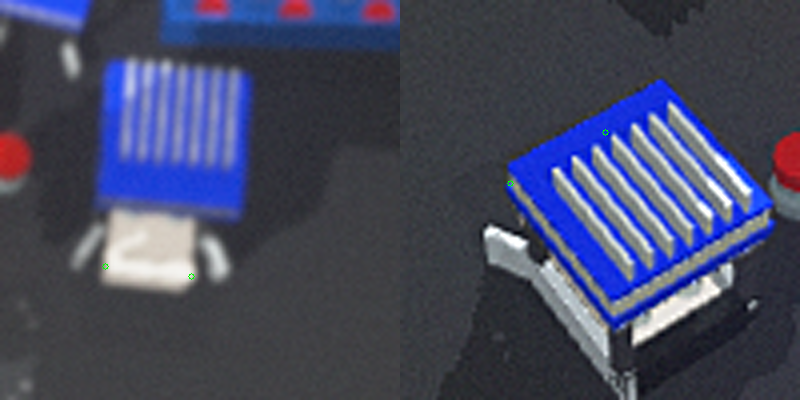

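The composite shows the lip end out of the lane, straight between the flares, with its rear edge close to the green home marks at (105,266) and (191,276). I measure the depth against the amber rack, which is already home.

Run:
```python
from h import *
f=grab('top'); c=f['color'].astype(float)
hsv=cv2.cvtColor(f['color'],cv2.COLOR_RGB2HSV)
def prof(cx,a,name):
    e=np.array([np.cos(a),np.sin(a)]);n=np.array([-e[1],e[0]])
    gray=cv2.cvtColor(f['color'],cv2.COLOR_RGB2GRAY).astype(np.float32)
    out=[]
    for x in range(-110,-55,3):
        v=[]
        for y in range(-24,25,4):
            u=pix(f,np.r_[cx+e*x/1e3+n*y/1e3,0]); v.append(cv2.getRectSubPix(gray,(1,1),(float(u[0]),float(u[1])))[0,0])
        out.append((x,int(np.mean(v)),int(np.mean(v[:4])),int(np.mean(v[-4:]))))
    print(name,out)
m=cv2.inRange(hsv,(5,150,100),(25,255,255))
for ce,st,k in comps(m,200):
    h=cv2.convexHull(np.argwhere(k)[:,::-1].astype(np.float32)); q=[ray(f,p,.118)[:2] for p in cv2.boxPoints(cv2.minAreaRect(h))]
    C=np.mean(q,0); print(ce,C.round(4),np.round(q,3).tolist())
    if abs(C[1]-.14)<.03: CA=C;Q=q
mb=comps(blue(f),300)
for ce,st,k in mb:
    if abs(ce[0]-331)<8 and abs(ce[1]-178)<8:
        h=cv2.convexHull(np.argwhere(k)[:,::-1].astype(np.float32)); q=[ray(f,p,.118)[:2] for p in cv2.boxPoints(cv2.minAreaRect(h))]; CB=np.mean(q,0); print('blue',CB,np.round(q,3).tolist())
def yaw(q):
    q=np.array(q); d=[q[(i+1)%4]-q[i] for i in range(4)]; return [float(((np.arctan2(v[1],v[0])+np.pi/4)%(np.pi/2)-np.pi/4).round(3)) for v in d]
print(yaw(Q),yaw(q) if 0 else '')
prof(CB,-.085,'blue'); prof(CA,np.mean(yaw(Q)),'amber')
```

```text
[234.7648 177.4944] [0.7004 0.1425] [[0.753, 0.202], [0.76, 0.093], [0.648, 0.084], [0.64, 0.191]]
[143.79375 204.75   ] [0.6044 0.3938] [[0.599, 0.436], [0.648, 0.392], [0.609, 0.352], [0.561, 0.396]]
blue [ 0.71305665 -0.13355169] [[0.666, -0.076], [0.767, -0.084], [0.76, -0.192], [0.659, -0.182]]
[0.068, 0.076, 0.066, 0.098] 
blue [(-110, 62, 61, 61), (-107, 62, 62, 62), (-104, 63, 63, 62), (-101, 62, 61, 62), (-98, 62, 63, 62), (-95, 63, 62, 63), (-92, 65, 65, 64), (-89, 79, 78, 77), (-86, 114, 113, 115), (-83, 158, 157, 158), (-80, 190, 191, 189), (-77, 215, 215, 213), (-74, 231, 231, 230), (-71, 238, 238, 239), (-68, 236, 237, 237), (-65, 226, 227, 230), (-62, 213, 215, 219), (-59, 207, 206, 213), (-56, 209, 206, 212)]
amber [(-110, 83, 83, 83), (-107, 82, 79, 83), (-104, 81, 73, 83), (-101, 78, 65, 84), (-98, 76, 58, 84), (-95, 75, 55, 84), (-92, 75, 55, 84), (-89, 75, 57, 84), (-86, 76, 60, 82), (-83, 79, 66, 84), (-80, 81, 74, 83), (-77, 83, 80, 83), (-74, 83, 83, 83), (-71, 84, 85, 83), (-68, 84, 86, 83), (-65, 83, 83, 82), (-62, 83, 84, 81), (-59, 84, 85, 82), (-56, 83, 85, 81)]
```

The rear edge sits at x = -84 to -85 mm in the lamp's frame, against -84 for home. It is equally sharp on both sides, so the rack is straight, and the arm is clear of everything. I hand in.

```bash
python3 -c "
from station import arm
print(arm.job_done())"
```

```text
the job is handed in; nothing more can be done
None
```

I slid the blue-capped rack flat into the middle-sized blue lamp's lane, straight and against the back stop, and handed the job in after about 14 s of robot time; the hand-in call returned no verdict.

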